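# Idle and lock the drying air, then slant the comb out of the drying box

### The arm

A 6-joint arm with a two-finger parallel gripper is mounted at the origin on the work surface. World frame = base frame: x ahead of the robot, y to its left, z up, the work surface at z = 0. Lengths are in m, angles in rad, forces in N, time in s.
With the tool pointing down it reaches from about 0.225 to 0.875 m from the base axis. Payload 3.4 kg.
Tool frame: the origin (TCP) lies at the very end of the fingers, on their centre line; the grasp point (between the pads) lies arm.tcp_to_grasp behind it (arm.tcp_to_grasp is the distance from the TCP to the grasp point, in m); y points along the fingers, x is the direction in which the jaws open and shut, and the axes are right-handed (so a half turn about y gives the same grasp; the last joint's range is limited). The gripper opens to 85 mm and grips with 20 to 120 N. Pads are 22 mm wide; open, the fingers measure 114 mm over their backs; the gripper's body (76 mm by 85 mm) begins 54 mm behind the grasp point. The pads swing forward as they close: fully open they stand 13 mm farther back than shut.
Start: joints at [1.071, 0.276, 1.505, -0, 1.361, -0.121], TCP at [0.213, 0.534, 0.231] pointing down, gripper open.
Joint ranges: [-2.89, 2.89], [-0.75, 2.08], [0.22, 2.7], [-1.18, 4.32], [0.11, 2.71], [-2.7, 2.7]. Speed limits (rad/s): [2.57, 2.57, 3.14, 3.14, 3.14, 3.14].

### API

Orientations are given as a unit quaternion [x, y, z, w].
In Python, from station import arm gives the robot as it stands.
- The arm moves only by the shell command python3 -m handwheel 'ROWS' [FORCE]. ROWS is a JSON object of lists of equal length, an entry for each row: "xyz": the shift along the tool's x, y, z in m, a list of three; "turn": the turn about the tool's y in degrees; "gripper": the closure, from -1 (fully open) to 1 (shut). A call has 1 to 20 rows; each row is the pose to reach, as a shift and turn from the pose measured when the call began, along the tool's axes at that moment; what a row does not reach only later rows make up. A row lasts 1/8 s, in which the tool goes at most 62.5 mm and 10.7 degrees, less where a joint would pass 70% of its speed; a pose out of reach is approached as far as the arm can. A call with a gripper value outside its range is refused whole. The fingers move at their own pace and stop on an object; FORCE is the grip in N (left out, the last holds). Time passes only in rows, so rows that repeat a pose let the fingers close. It gives the time, the measured TCP pose, the force and the opening at its end, in the units of the state.
- arm.read_state(): the state, without advancing time (a new reading comes with each control period).
- arm.capture(name): name is "side" or "top"; returns the picture (384x512x3 uint8, red, green, blue); there is no depth.
- arm.camera_model(name): a dict with "fx", "fy", "cx", "cy" (pixels), "dist_coeffs" ([k1, k2, p1, p2, k3] as OpenCV has them; the pictures are not rectified), "position" and "orientation" of the camera in the world. Camera axes: x right, y up, looking along -z (the intrinsics and any distortion apply to the point x, -y, -z); pixel columns grow to the right and rows downward; lengths in m; the calibration is good to about 2 mm. A picture is of the moment at which its call begins. camera_model takes no time and is no camera call.
- arm.close_job(): hands the job in, once; it reports no verdict.
Trained networks look in the newest picture that a camera, given by its name, has taken for a name from the list of things; names that differ only in an ending like _2 or _b are one class to them, and where a whole thing is asked for, a point or a joint stands for the part that bears it (a point fixed in the world has none). Each returns a list of dicts, best first, with "score" (0 to 1); they miss things now and then, are a little off and sometimes report something else, mostly with a low value. They report only what shows in the picture. A call takes as long as a camera call. They do not tell look-alikes from the thing itself.
- arm.trace(camera, target): "pixels" (384x512 bool, what is visible of it) and "bbox" ([left, top, right, bottom] in pixels, round what is visible of it).
- arm.place_of(camera, target): "position" ([column, row] in pixels: a listed point, or the origin of a listed thing).
The state is a dict: "clock": time; "joint_positions": joint angles; "qvel": joint speeds; "joint_efforts": joint torques, N m; "tool_pos": TCP position; "ee_rot": TCP orientation; "contact_force": force on the tool from outside, world axes, zero at the start; "moment": the same for the moment, N m; "grip_width": finger opening in m.
Only numpy, scipy, OpenCV 4.12 (cv2) and the standard library are available. Lean on these libraries where they do the work, as an engineer would, in place of code of your own. Each camera call takes 0.05 s, during which the arm holds its last target.

### The job

Turn the knob of the drying-air regulator until its pointed end lies on the long idle mark, then slide the forked lock fully home over the knob and leave both so. Then take the steel comb, which is longer than the opening in the drying box's lid, out of the box by slanting it up through that opening. Finish while still holding the comb, at rest, in the gripper, all of it a few centimetres clear above the lid; do not disturb the tub, the glass dish or the brush.

Things in the scene. Friction and masses are not known exactly. Their poses are not given: they have to be found in the camera images.
- regulator: Grey box 190 x 96 mm, 40 mm tall, fixed on the 3 mm mat, left or right. Origin: on its underside below the knob's axis; z up. It reaches from 55 mm on the -x side to 135 mm on the +x side of the origin. The black idle mark (18 x 5 mm line) lies on its top at -x of the knob, the lock at +x.
- knob (a joint): Angle of the black knob (white line on its pointed half), rad, positive clockwise from above; 0 = pointed end on the idle mark (its grip bar then lies along the regulator's x, point to -x). Range -0.8 to 1.7, starts at 0.6 to 1.4; stays where left (friction 0.04 N m). The bar is 12 mm thick, 42 mm long, and stands 30 mm above a round skirt 46 mm across, 5 mm high.
- knob_grip (a point): Point on the knob's axis 26 mm above the regulator's top, 9 mm below the top of the bar and 21 mm above the skirt; its axes are those of the regulator and do not turn with the knob.
- lock (a joint): Travel of the steel lock, m, 0 = fully away from the knob, 0.065 = fully home (end stop), its fork then straddling the knob's bar. It slides towards the knob, along the regulator's -x, against about 1.5 N of friction and stays where it is left.
- lock_post (a point): Middle of the lock's upright post, 10 mm below its top; moves with the lock, axes of the regulator. The post is 14 mm thick (y), 24 mm long (x), free for 24 mm below this point, above a 36 x 36 mm foot. The fork, 30 mm wide, reaches from 16 to 44 mm from the post's middle towards the knob; its top is 8 mm below this point.
- dryer: White drying box, fixed on the mat, left or right. Origin: on its underside below the centre of the lid's opening; x along the box, away from the robot within 20 degrees; z up. Outside it spans -195 to +110 mm in x and is 136 mm wide; walls and floor 5 mm. Slotted stands at x = -58 and +52 mm (12 mm long, 30 mm wide) carry the comb 59 mm above the origin; slots 7 mm wide, 12 mm deep, open along x.
- dryer_opening (a point): Centre of the opening in the dryer's 4 mm steel lid, at the lid's top face, 119 mm above the dryer's origin; axes of the dryer. The opening is 140 mm (x) by 110 mm (y).
- comb: Steel comb, about 0.12 kg, 230 mm long (x), 38 mm tall (z), on edge on the stands in the dryer, along its x. Origin: mid-length at the teeth's lower edge. The spine, its top 14 mm, is 12 mm thick (y), mid-spine 31 mm above the origin; teeth 5 mm thick. At the start the spine's top is 18 mm below the lid's underside.
- comb_tip (a point): Lower corner of the comb's +x end, 115 mm from its middle. At the start this end lies 7 to 23 mm under the lid beyond the opening's edge; it comes up through the opening once the comb is shifted 30 to 40 mm towards -x inside the box.
- comb_tail (a point): Lower corner of the comb's -x end, 115 mm from its middle. At the start this end lies 67 to 83 mm under the lid, 37 to 53 mm from the box's inner end wall.
- tub: Closed white tub, 72 mm across, 75 mm tall, on the wooden turntable (196 mm across, 24 mm high) beyond the work. Bystander. Origin: centre of its underside.
- dish: Small glass dish, 76 mm across, 30 mm tall, on the turntable. Bystander. Origin: centre of its underside.
- brush: Orange pin brush, 213 mm long, 52 mm wide, 34 mm tall, lying pins down on the mat off to the left. Bystander. Origin: near its middle, at the height of the mat.
Mind the look-alikes: they are no part of the job. Leave any pink look-alike of the comb alone.

How it is judged:
By the outcome, as a careful person would: the job done as asked, in the order asked, and still so for the second after the job is handed in, while the arm keeps its last pose, push and grip.
It also fails if it takes over 64 s, if anything falls off the work surface, if the arm or the gripper's body presses on something with over 40 N, if the wrist force passes 120 N, or if a joint passes its speed limit or range.

## Working session

There is one attempt and no reset: what is moved stays moved. The work goes in short steps, Python scripts to look and compute and a shell command to move; the robot and the scene stay as the last step left them, time stands still between calls to the robot, and variables do not carry over. Pictures are saved under pics/ and viewed, and the job is handed in when it is done.

```bash
ls; mkdir -p pics
python3 - <<'E'
from station import arm
import cv2
s=arm.read_state(); print(s, arm.tcp_to_grasp)
for n in("side","top"):
    im=arm.capture(n); cv2.imwrite(f"pics/{n}0.png",cv2.resize(im[:,:,::-1],None,fx=1.5,fy=1.5,interpolation=cv2.INTER_CUBIC))
    print(arm.camera_model(n))
E
```

```text
pics
{'clock': 0.0, 'joint_positions': array([ 1.07097435e+00,  2.76596664e-01,  1.50612753e+00,  1.16226009e-05,
        1.36068402e+00, -1.20970310e-01]), 'qvel': array([-4.66485561e-05,  3.65929490e-04,  1.06326796e-04,  1.49340440e-03,
       -1.08225235e-03, -6.70681349e-04]), 'joint_efforts': array([ 8.79077306e-04, -4.16764426e+01, -2.45811385e+01,  2.52206910e-04,
        1.06239933e-02,  2.11664747e-05]), 'tool_pos': array([0.21240043, 0.53377335, 0.23044098]), 'ee_rot': array([ 0.585494  ,  0.39633519, -0.39748054, -0.58491402]), 'contact_force': array([-0.17621943,  0.59907408, -1.24036561]), 'moment': array([ 0.01499368, -0.04195647,  0.01947135]), 'grip_width': 0.08544685389942042} 0.0187
{'fx': 363.80226221237, 'fy': 363.80226221237, 'cx': 251.03297471502262, 'cy': 195.2511333674335, 'dist_coeffs': array([-0.00279403,  0.        ,  0.        ,  0.        ,  0.        ]), 'position': array([0.43337952, 0.70943685, 0.78780759]), 'orientation': array([-0.0331679 ,  0.38109541,  0.92002406, -0.08498184])}
{'fx': 452.9478708882868, 'fy': 452.9478708882868, 'cx': 256.70087680732104, 'cy': 193.6946437507694, 'dist_coeffs': array([-0.06938076,  0.        ,  0.        ,  0.        ,  0.        ]), 'position': array([0.3001521 , 0.03563134, 1.49738294]), 'orientation': array([ 0.06962981, -0.06606497, -0.69426439,  0.71329101])}
```

View pics/side0.png

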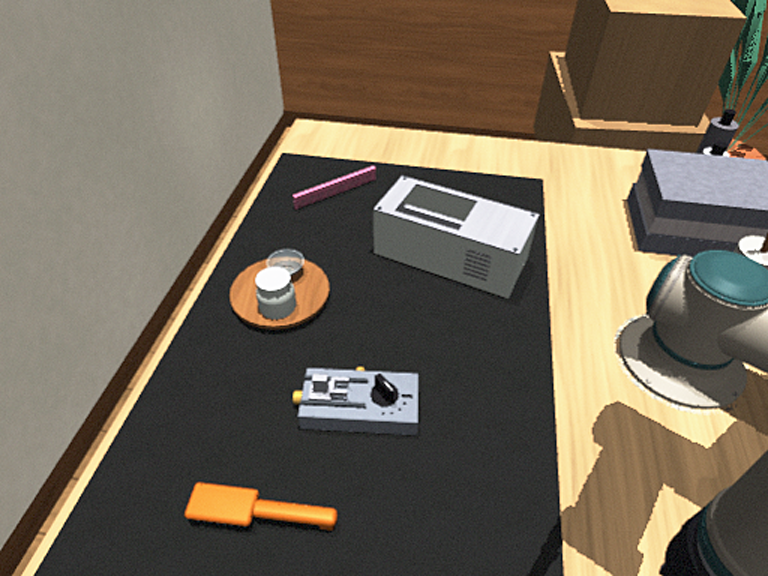

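View pics/top0.png

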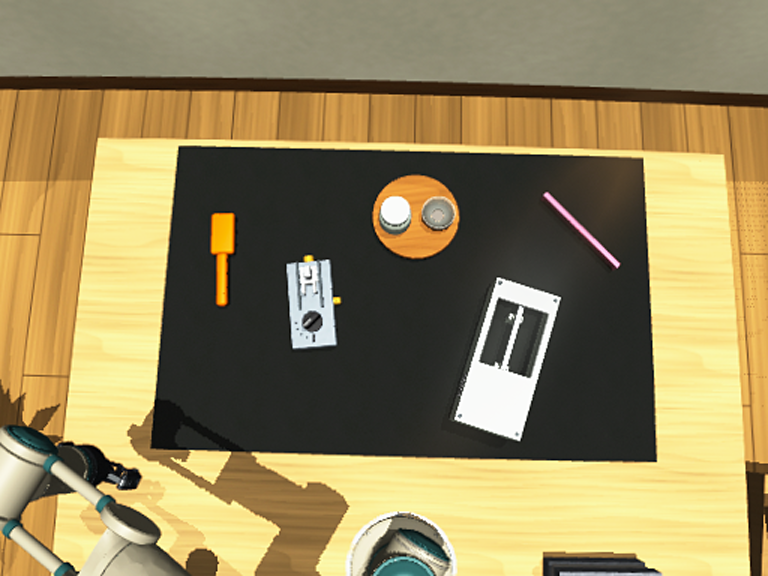

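```bash
cat > h.py <<'E'
import numpy as np, cv2
from scipy.spatial.transform import Rotation as R
from scipy.optimize import least_squares
from station import arm
def cam(n):
    m=arm.camera_model(n); K=np.array([[m['fx'],0,m['cx']],[0,m['fy'],m['cy']],[0,0,1]])
    Rw=R.from_quat(m['orientation']).as_matrix()@np.diag([1,-1,-1])
    return K,np.array(m['dist_coeffs']),Rw,np.array(m['position'])
def ray(n,px):
    K,d,Rw,p=cam(n); u=cv2.undistortPoints(np.array([[px]],float),K,d)[0,0]
    return p,Rw@np.array([u[0],u[1],1])
def onz(n,px,z):
    p,r=ray(n,px); return p+r*(z-p[2])/r[2]
def proj(n,X):
    K,d,Rw,p=cam(n); X=np.atleast_2d(X); 
    return cv2.projectPoints(((X-p)@Rw),np.zeros(3),np.zeros(3),K,d)[0][:,0]
def tri(a,b):
    p,r=ray("side",a);q,s=ray("top",b)
    r=r/np.linalg.norm(r);s=s/np.linalg.norm(s)
    t=np.linalg.lstsq(np.c_[r,-s],q-p,rcond=None)[0]
    A=p+r*t[0];B=q+s*t[1]; return (A+B)/2,np.linalg.norm(A-B)
def save(n,name,box=None,f=1.5,pts=()):
    im=arm.capture(n)[:,:,::-1].copy()
    if box is None: box=(0,0,512,384)
    l,t,r,b=box
    o=cv2.resize(im[t:b,l:r],None,fx=f,fy=f,interpolation=cv2.INTER_CUBIC)
    for q in pts: cv2.circle(o,(int((q[0]-l+.5)*f),int((q[1]-t+.5)*f)),3,(0,0,255),1)
    cv2.imwrite("pics/"+name,o); return im
E
python3 - <<'E'
from h import *
np.set_printoptions(precision=4,suppress=True)
arm.capture("side");arm.capture("top")
for t,z in dict(regulator=.003,knob_grip=.069,lock_post=None,dryer=.003,dryer_opening=.122,comb=.062,comb_tip=.062,comb_tail=.062,tub=.027,dish=.027,brush=.003).items():
    P={}
    for n in("side","top"):
        for d in arm.place_of(n,t)[:2]:
            P.setdefault(n,d['position']); print(t,n,np.array(d['position']),round(d['score'],2), onz(n,d['position'],z) if z else '')
    if len(P)==2: print('   tri',*tri(P['side'],P['top']))
save("side","s1.png",(190,235,290,295),8)
save("top","t1.png",(185,165,230,240),8)
save("top","t2.png",(295,180,380,300),5)
E
```

```text
regulator side [257.  274.5] 0.74 [0.5073 0.2109 0.003 ]
regulator top [209.4 217.1] 0.7 [0.5072 0.2026 0.003 ]
   tri [ 0.5085  0.2038 -0.0081] 0.00039461242220455286
knob_grip side [257.5 257.1] 0.56 [0.5081 0.205  0.069 ]
knob_grip top [207.5 213.9] 0.72 [0.5082 0.2017 0.069 ]
knob_grip top [151.1 173. ] 0.42 [0.6374 0.3923 0.069 ]
   tri [0.5086 0.2022 0.065 ] 0.00021862635000766747
lock_post side [213.8 251.4] 0.89 
lock_post top [205.1 180.1] 0.45 
   tri [0.6146 0.2137 0.0773] 0.0036121589159885557
dryer side [299.  156.5] 0.72 [ 0.4459 -0.2768  0.003 ]
dryer side [287.3 164.1] 0.66 [ 0.4807 -0.2293  0.003 ]
dryer top [335.9 232.4] 0.9 [ 0.4673 -0.2187  0.003 ]
dryer top [266.  146.5] 0.64 [0.7567 0.0198 0.003 ]
   tri [ 0.453  -0.2083  0.0591] 0.01601191356301964
dryer_opening side [289.6 137. ] 0.56 [ 0.4811 -0.217   0.122 ]
dryer_opening top [339.  220.1] 0.84 [ 0.492  -0.2081  0.122 ]
   tri [ 0.4856 -0.2062  0.1308] 0.010311304225816446
comb side [294.8 157.7] 0.71 [ 0.4575 -0.1942  0.062 ]
comb side [223.9 127.1] 0.57 [ 0.7157 -0.3156  0.062 ]
comb top [380.4 158.9] 0.89
[... 423 characters left out ...]
ail side [294.2 156.9] 0.42 [ 0.4597 -0.1978  0.062 ]
comb_tail side [266.4 145.4] 0.25 [ 0.555  -0.2402  0.062 ]
comb_tail top [409.3 177.5] 0.9 [ 0.6468 -0.4514  0.062 ]
   tri [ 0.573  -0.4728 -0.1052] 0.22752865450214246
tub side [185.8 205.8] 0.86 [0.745  0.0381 0.027 ]
tub top [263.1 146.4] 0.96 [0.7495 0.0298 0.027 ]
   tri [0.7506 0.0296 0.0177] 0.0033575073277676234
dish side [190.5 180.3] 0.58 [ 0.7638 -0.0682  0.027 ]
dish top [290.8 143.6] 0.93 [ 0.7619 -0.0636  0.027 ]
   tri [ 0.761  -0.0632  0.0318] 0.001254354981272511
brush side [174.8 344.9] 0.69 [0.6518 0.4177 0.003 ]
brush top [152.1 171.4] 0.75 [0.6587 0.4058 0.003 ]
   tri [ 0.6603  0.4103 -0.0166] 0.0059573330266972846
```

View pics/s1.png

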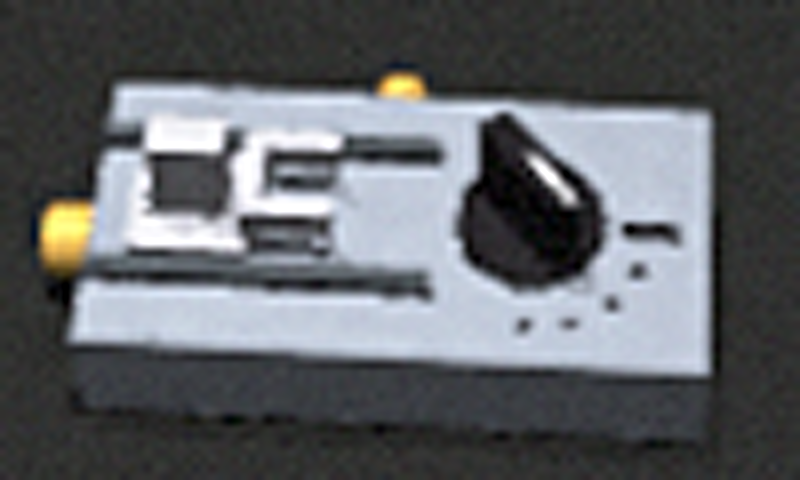

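View pics/t1.png

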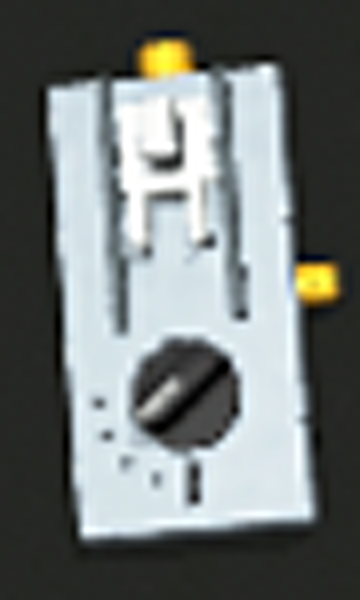

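View pics/t2.png

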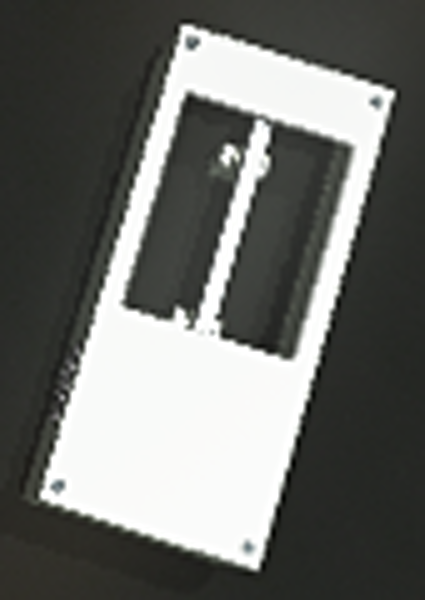

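Run:
```python
from h import *
save("side","s2.png",(240,110,370,205),6)
```

```text
(no output)
```

View pics/s2.png

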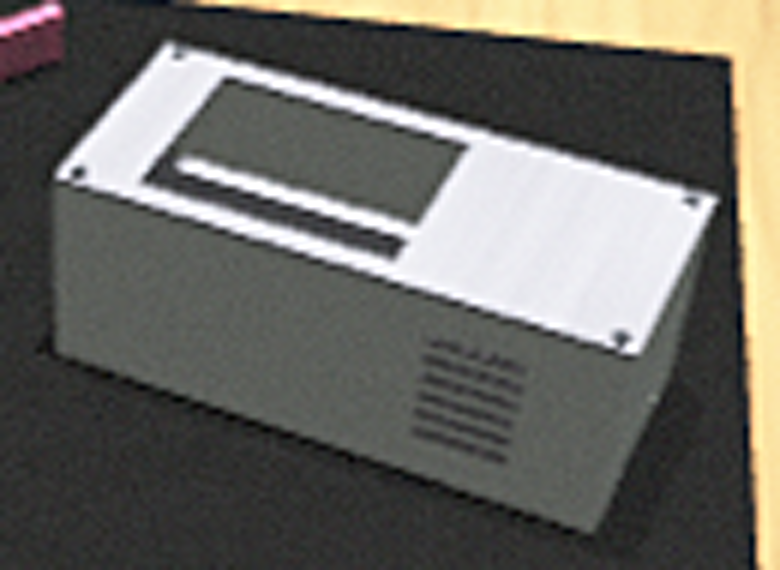

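```bash
cat > fit.py <<'E'
from h import *
np.set_printoptions(precision=4,suppress=True)
def fit(obs,x0,z):
    # obs: list (cam, px, (lx,ly))
    def P(p,l):
        c,s=np.cos(p[2]),np.sin(p[2]); return np.array([p[0]+c*l[0]-s*l[1],p[1]+s*l[0]+c*l[1],z])
    f=lambda p: np.concatenate([proj(n,P(p,l))[0]-q for n,q,l in obs])
    r=least_squares(f,x0); return r.x,r.fun.reshape(-1,2)
px=lambda L,off,f:[np.array(q)/f+np.array(off)-.5 for q in L]
if __name__=="__main__":
    rc=[(.135,.048),(.135,-.048),(-.055,-.048),(-.055,.048)]
    T=[("top",q,l) for q,l in zip(px([(47,90),(280,65),(315,520),(83,540)],(185,165),8),rc)]
    S=[("side",q,l) for q,l in zip(px([(70,345),(112,85),(712,110),(712,375)],(190,235),8),rc)]
    for o in(T,S,T+S):
        p,r=fit(o,[.5,.2,0],.043); print("reg",p,np.degrees(p[2])); 
    print(r)
    lc=[(.110,.068),(.110,-.068),(-.195,-.068),(-.195,.068)]; oc=[(.07,.055),(.07,-.055),(-.07,-.055),(-.07,.055)]
    T=[("top",q,l) for q,l in zip(px([(182,25),(395,93),(262,570),(40,497),(187,95),(352,147),(293,358),(123,307)],(295,180),5),lc+oc)]
    S=[("side",q,l) for q,l in zip(px([(55,180),(165,42),(717,200),(635,353),(145,182),(225,78),(470,147),(400,258)],(240,110),6),lc+oc)]
    for o in(T,S,T+S):
        p,r=fit(o,[.5,-.2,-.2],.122); print("dry",p,np.degrees(p[2]))
    print(r)
E
python3 fit.py
```

```text
reg [0.511  0.2029 0.1251] 7.16708093612031
reg [0.5115 0.2051 0.1338] 7.664947383585368
reg [0.5114 0.2041 0.1303] 7.465241014876287
[[-0.4964 -0.4413]
 [-0.7145 -0.2604]
 [ 0.0363 -0.139 ]
 [-0.5803  0.3837]
 [-0.1657 -0.3946]
 [ 0.4251 -0.4981]
 [ 0.1038 -0.2917]
 [ 0.1487 -0.2977]]
dry [ 0.4783 -0.2187 -0.2851] -16.332878002859513
dry [ 0.478  -0.2184 -0.2834] -16.236992830179066
dry [ 0.4781 -0.2186 -0.2845] -16.300728519734164
[[ 0.177   0.0676]
 [-0.4374 -0.3739]
 [-0.6034 -0.0616]
 [ 0.2487  0.554 ]
 [-0.3621 -0.6354]
 [ 0.7724 -0.3034]
 [ 0.3922  0.9556]
 [-0.3323  0.1149]
 [ 0.1597 -0.6565]
 [ 0.5529  0.4003]
 [-0.2557 -0.5018]
 [ 0.6312  0.1656]
 [-1.2192  0.3076]
 [ 0.0578 -0.4978]
 [ 0.3047 -0.4482]
 [-0.559   0.6971]]
```

Run:
```python
from fit import *
a=0.1303
def show(n,L,off,f,z):
    Q=[onz(n,q,z)[:2] for q in px(L,off,f)]; print(n,Q); return Q
for n,L,off in(("top",[(178,378),(140,415)],(185,165)),("top",[(228,360),(140,418)],(185,165)),("side",[(530,155),(575,200)],(190,235)),("side",[(497,117),(600,210)],(190,235))):
    Q=show(n,L,off,8,.078); d=Q[1]-Q[0]; 
    # direction relative to regulator -x, clockwise positive
    ang=np.arctan2(d[1],d[0])-a-np.pi; print(np.degrees(-((ang+np.pi)%(2*np.pi)-np.pi)))
print(onz("top",px([(186,395)],(185,165),8)[0],.048))
print("mark",[onz("top",q,.043) for q in px([(193,458),(194,504)],(185,165),8)], "expect", .5114-np.cos(a)*.04,.2041-np.sin(a)*.04)
print("post", onz("top",px([(160,130)],(185,165),8)[0],.087), onz("side",px([(188,183)],(190,235),8)[0],.087))
s=arm.read_state(); M=R.from_quat(s['ee_rot']).as_matrix(); print(M, s['tool_pos'])
```

```text
top [array([0.5137, 0.2034]), array([0.4985, 0.2178])]
50.81878146607022
top [array([0.5214, 0.1839]), array([0.4973, 0.2177])]
61.91860669155981
side [array([0.5128, 0.203 ]), array([0.4971, 0.2164])]
47.86103631653392
side [array([0.525 , 0.1911]), array([0.4893, 0.2185])]
45.0027511463582
[0.5113 0.2034 0.048 ]
mark [array([0.4864, 0.1999, 0.043 ]), array([0.4677, 0.1986, 0.043 ])] expect 0.47173908164590794 0.19890273578600756
post [0.6121 0.2144 0.087 ] [0.6078 0.2375 0.087 ]
[[ 0.3698  0.     -0.9291]
 [ 0.9291  0.      0.3698]
 [ 0.     -1.      0.    ]] [0.2126 0.5342 0.2313]
```

```bash
python3 -m handwheel '{"xyz":[[-0.197,0.05,-0.399],[-0.197,0.05,-0.399],[-0.197,0.05,-0.399],[-0.197,0.05,-0.399],[-0.197,0.05,-0.399],[-0.197,0.05,-0.399],[-0.197,0.05,-0.399],[-0.197,0.05,-0.399],[-0.197,0.05,-0.399],[-0.197,0.05,-0.399],[-0.197,0.05,-0.399]],"turn":[20,20,20,20,20,20,20,20,20,20,20],"gripper":[-0.2,-0.2,-0.2,-0.2,-0.2,-0.2,-0.2,-0.2,-0.2,-0.2,-0.2]}' 30
cat >> h.py <<'E'
def togo(target,yaw):
    s=arm.read_state(); M=R.from_quat(s['ee_rot']).as_matrix(); d=M.T@(np.array(target)-s['tool_pos'])
    y=np.degrees(np.arctan2(M[1,0],M[0,0])); print("t=%.2f"%s['clock'],"pos",s['tool_pos'],"yaw %.1f"%y,"w %.4f"%s['grip_width'],"F",s['contact_force'],"q",s['joint_positions'])
    print("shift",np.round(d,4),"turn %.1f"%(y-yaw))
E
python3 -c "
from h import *
togo([.511,.2035,.053],48.5)"
```

```text
clock: 2.88
tool_pos: [0.5096, 0.205, 0.1817]
ee_rot: [-0.645, -0.29, 0.29, 0.645]
contact_force: [-0.3, 0.3, -0.6]
grip_width: 0.051
t=2.88 pos [0.50958838 0.20496174 0.18165752] yaw 48.4 w 0.0510 F [-0.32050874  0.28189512 -0.55922725] q [ 2.55457571e-01  2.69995975e-01  1.64121419e+00  4.17189274e-04
  1.23006835e+00 -5.89725789e-01]
shift [-0.0002  0.1287 -0.002 ] turn -0.1
```

```bash
python3 -m handwheel '{"xyz":[[0,0.05,-0.002],[0,0.1,-0.002],[0,0.115,-0.002],[0,0.128,-0.002],[0,0.128,-0.002]],"turn":[0,0,0,0,0],"gripper":[-0.2,-0.2,-0.2,-0.2,-0.2]}'
python3 -c "
from h import *
save('side','s3.png',(190,190,320,295),6)
save('top','t3.png',(175,155,240,240),7)
togo([.511,.2035,.053],48.5)"
```

```text
clock: 3.5
tool_pos: [0.5115, 0.2041, 0.0541]
ee_rot: [-0.645, -0.29, 0.29, 0.645]
contact_force: [-0.5, -0.6, -0.0]
grip_width: 0.0514
t=3.60 pos [0.51223819 0.20411509 0.05495446] yaw 48.4 w 0.0512 F [0.08878364 0.48343735 0.16278872] q [ 2.52721857e-01  3.95658117e-01  1.81008943e+00  5.16683659e-04
  9.32811795e-01 -5.92830221e-01]
shift [-0.0013  0.002   0.0005] turn -0.1
```

View pics/s3.png

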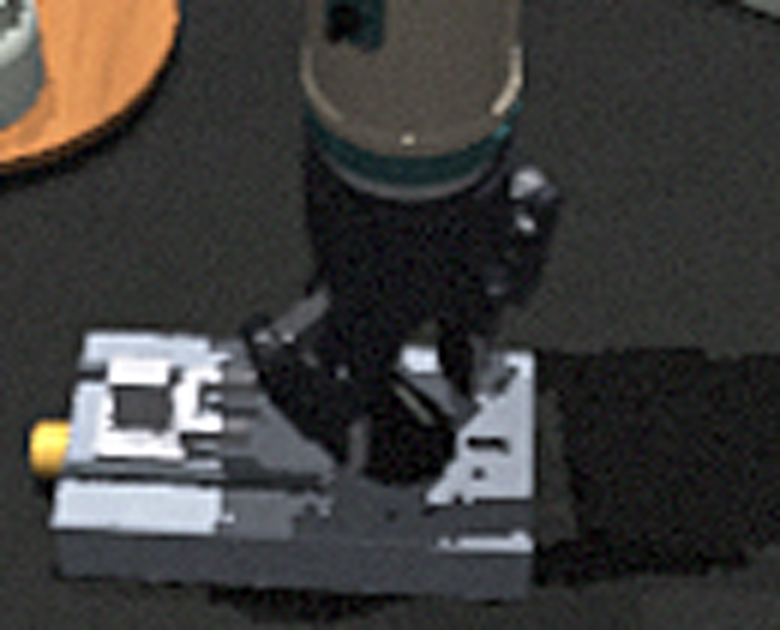

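View pics/t3.png

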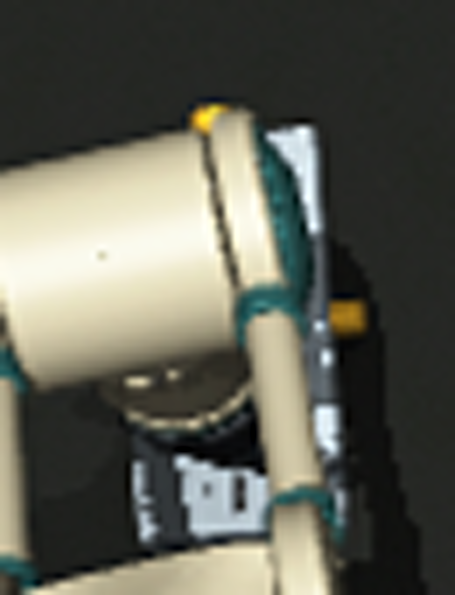

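```bash
python3 -m handwheel '{"xyz":[[-0.001,0.001,0],[-0.001,0.001,0],[-0.001,0.001,0],[-0.001,0.001,0],[-0.001,0.001,0]],"turn":[0,0,0,0,0],"gripper":[0.8,1,1,1,1]}' 30
python3 -c "
from h import *
save('side','s4.png',(190,190,320,295),6)
togo([.511,.2035,.053],97.45)"
```

```text
clock: 4.22
tool_pos: [0.5132, 0.2046, 0.055]
ee_rot: [-0.645, -0.292, 0.287, 0.645]
contact_force: [1.3, 4.5, 3.5]
grip_width: 0.0113
t=4.28 pos [0.51319132 0.20459127 0.05500469] yaw 48.4 w 0.0112 F [1.87923006 4.59082746 3.7543676 ] q [ 0.25220755  0.39502623  1.81108773  0.0022474   0.92837915 -0.5938053 ]
shift [-0.0023  0.002   0.0009] turn -49.1
```

View pics/s4.png

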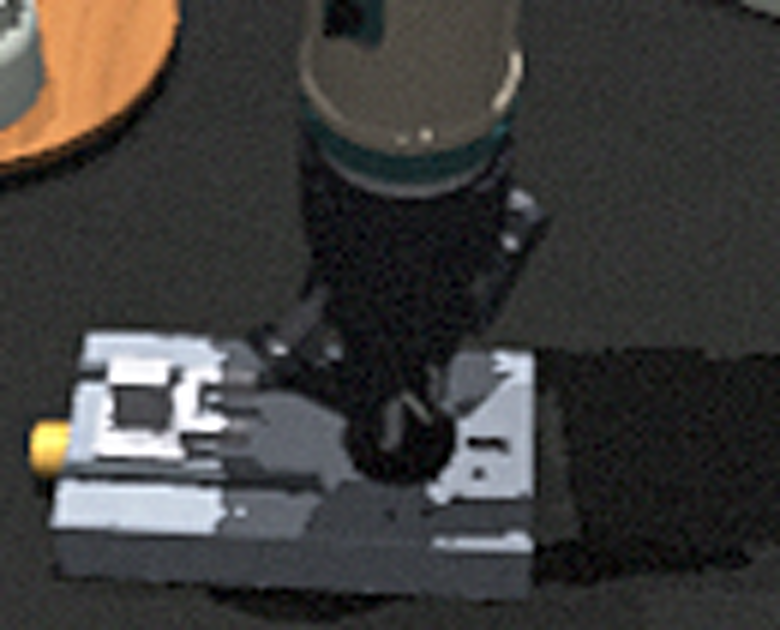

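```bash
python3 -m handwheel '{"xyz":[[0,0,0],[0,0,0],[0,0,0],[0,0,0],[0,0,0],[0,0,0],[0,0,0],[0,0,0],[0,0,0]],"turn":[-8,-16,-24,-32,-40,-46,-49,-49,-49],"gripper":[1,1,1,1,1,1,1,1,1]}' 30
python3 -c "
from h import *
save('side','s5.png',(190,190,320,295),6)
togo([.511,.2035,.053],97.45)"
```

```text
clock: 5.4
tool_pos: [0.5135, 0.2052, 0.055]
ee_rot: [0.468, 0.534, -0.528, -0.466]
contact_force: [2.0, 4.2, -0.3]
grip_width: 0.0116
t=5.45 pos [0.51348779 0.20519935 0.05505444] yaw 97.3 w 0.0117 F [ 0.79000886  5.21886028 -0.13945994] q [ 0.25258269  0.39514601  1.81071833  0.00330815  0.92774908 -1.44823079]
shift [-0.0014  0.002   0.0027] turn -0.1
```

View pics/s5.png

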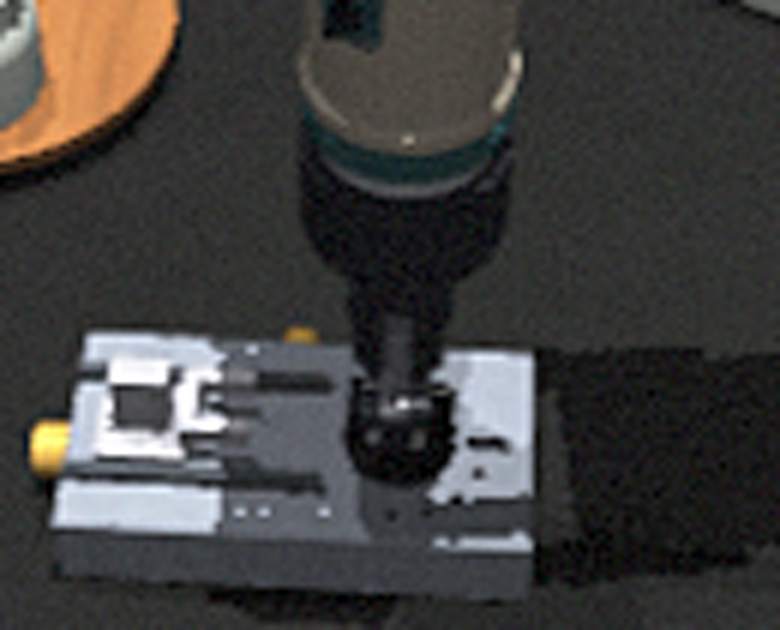

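```bash
python3 -m handwheel '{"xyz":[[0,0,0],[0,0,0],[0,-0.03,0],[0,-0.08,0],[0,-0.1,0],[0,-0.1,0]],"turn":[0,0,0,0,0,0],"gripper":[-0.2,-0.2,-0.2,-0.2,-0.2,-0.2]}'
python3 - <<'E'
from fit import *
print(tri(px([(186,134)],(190,235),8)[0],px([(162,125)],(185,165),8)[0]))
save('side','s6.png',(190,190,320,295),6)
a=.1303
togo([.5135,.2052,.055],97.45)
for d in (.1,.105): print([.5125+np.cos(a)*d,.2045+np.sin(a)*d])
E
```

```text
clock: 6.2
tool_pos: [0.5136, 0.2045, 0.1566]
ee_rot: [0.469, 0.535, -0.527, -0.465]
contact_force: [-0.3, 0.8, -0.0]
grip_width: 0.0516
(array([0.6156, 0.2147, 0.0785]), np.float64(0.001032448047032149))
t=6.25 pos [0.5125 0.2043 0.1551] yaw 97.3 w 0.0509 F [ 0.758   0.3145 -0.9128] q [ 0.2518  0.2907  1.6824  0.0023  1.1603 -1.4477]
shift [ 0.0004  0.1001 -0.0003] turn -0.1
[np.float64(0.61165229588523), np.float64(0.21749316053498108)]
[np.float64(0.6166099106794916), np.float64(0.21814281856173012)]
```

View pics/s6.png

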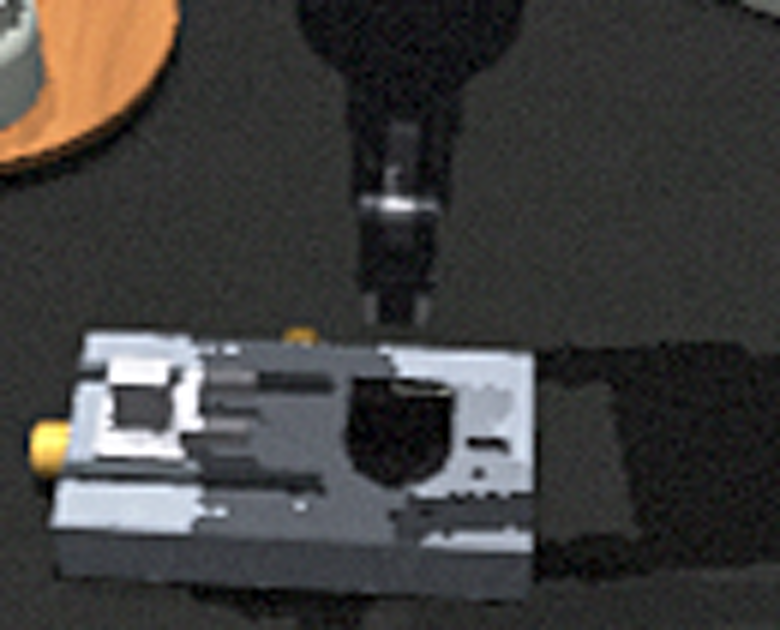

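```bash
python3 -m handwheel '{"xyz":[[-0.001,0,-0.05],[-0.001,0,-0.103],[-0.001,0,-0.103],[-0.001,0.04,-0.103],[-0.001,0.07,-0.103],[-0.001,0.085,-0.103],[-0.001,0.097,-0.103],[-0.001,0.097,-0.103]],"turn":[0,0,0,0,0,0,0,0],"gripper":[-0.2,-0.2,-0.2,-0.2,-0.2,-0.2,-0.2,-0.2]}'
python3 - <<'E'
from fit import *
save('side','s7.png',(190,190,320,295),6)
save('top','t7.png',(165,155,240,240),7)
togo([.615,.216,.058],97.45)
E
```

```text
clock: 7.25
tool_pos: [0.615, 0.2167, 0.0584]
ee_rot: [0.468, 0.533, -0.528, -0.466]
contact_force: [0.5, -0.2, 0.8]
grip_width: 0.0512
t=7.35 pos [0.6161 0.217  0.0598] yaw 97.3 w 0.0512 F [ 0.7956 -0.3827 -0.2085] q [ 0.2309  0.5143  1.5738  0.0027  1.0438 -1.469 ]
shift [-0.0009  0.0018  0.0012] turn -0.1
```

View pics/s7.png

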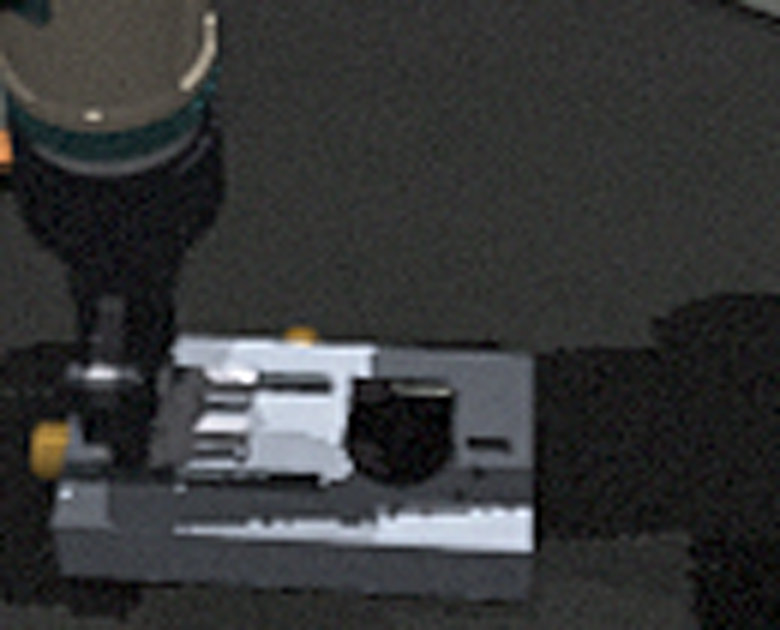

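View pics/t7.png

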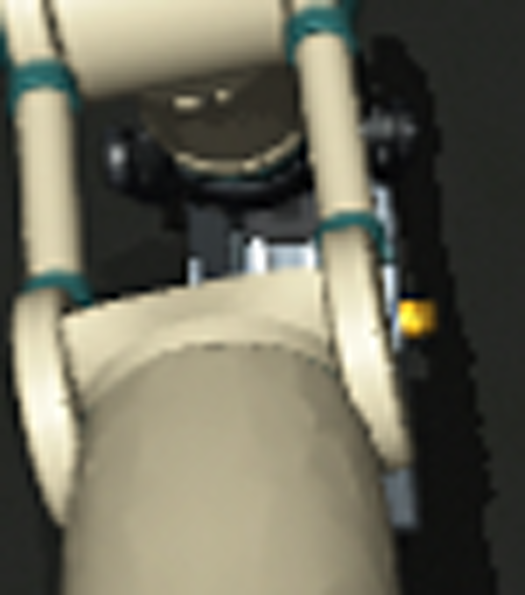

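Run:
```python
from fit import *
s=arm.read_state(); M=R.from_quat(s['ee_rot']).as_matrix();p=s['tool_pos']
for o in ((0,0,0),(.0255,0,0),(.0255,0,.011),(.0255,0,-.011),(.0255,-.03,-.011)):
    q=proj("side",p+M@np.array(o))[0]; print(o,q,(q-[190,190]+.5)*6)
a=.1303
for d in (.1,.105): 
    c=np.array([.5125+np.cos(a)*d,.2045+np.sin(a)*d,.0785])
    for l in((-.012,.007),(.012,.007),(-.012,-.007)):
        q=proj("side",c+[np.cos(a)*l[0]-np.sin(a)*l[1],np.sin(a)*l[0]+np.cos(a)*l[1],0])[0];print(d,l,(q-[190,235]+.5)*8)
save('side','s8.png',(190,235,240,275),14)
```

```text
(0, 0, 0) [212.6346 256.5539] [138.8074 402.3232]
(0.0255, 0, 0) [211.2423 265.4059] [130.4539 455.4352]
(0.0255, 0, 0.011) [215.8611 265.6556] [158.1668 456.9336]
(0.0255, 0, -0.011) [206.6271 265.1563] [102.7624 453.9376]
(0.0255, -0.03, -0.011) [205.6815 257.7246] [ 97.089  409.3479]
0.1 (-0.012, 0.007) [232.0684 164.2616]
0.1 (0.012, 0.007) [151.3914 160.5824]
0.1 (-0.012, -0.007) [237.4672 125.7993]
0.105 (-0.012, 0.007) [215.2477 163.4947]
0.105 (0.012, 0.007) [134.6036 159.8166]
0.105 (-0.012, -0.007) [220.8361 125.0487]
```

View pics/s8.png

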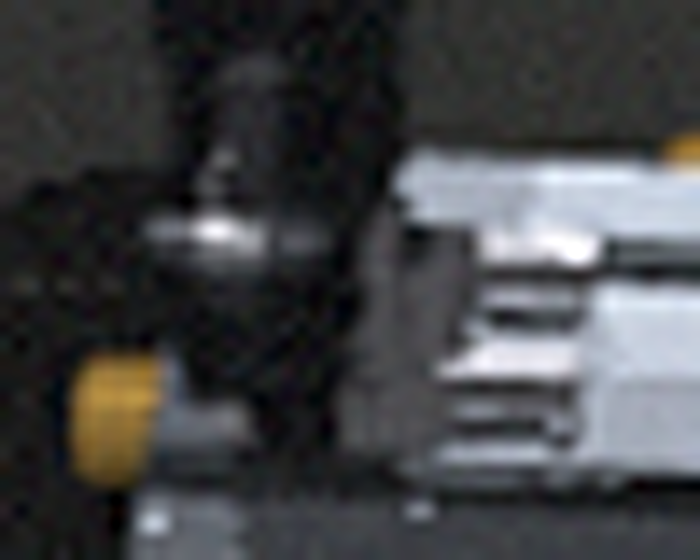

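```bash
python3 -m handwheel '{"xyz":[[0,0.001,0.002],[0,0.001,0.002],[0,0.001,0.002],[0,0.001,0.002]],"turn":[0,0,0,0],"gripper":[1,1,1,1]}' 40
python3 - <<'E'
from fit import *
togo([.614,.2175,.058],97.45)
E
```

```text
clock: 7.9
tool_pos: [0.6144, 0.2176, 0.0598]
ee_rot: [0.468, 0.535, -0.527, -0.466]
contact_force: [-1.1, 3.6, 6.0]
grip_width: 0.0133
t=7.90 pos [0.6144 0.2176 0.0598] yaw 97.3 w 0.0133 F [-1.1213  3.5912  5.9594] q [ 0.2318  0.5117  1.5787  0.0041  1.04   -1.4686]
shift [-0.0001  0.0018  0.0005] turn -0.1
```

```bash
python3 -m handwheel '{"xyz":[[0,-0.001,0.008],[0,-0.001,0.017],[0,-0.001,0.026],[0,-0.001,0.035],[0,-0.001,0.044],[0,-0.001,0.053],[0,-0.001,0.060],[0,-0.001,0.065],[0,-0.001,0.069],[0,-0.001,0.069]],"turn":[0,0,0,0,0,0,0,0,0,0],"gripper":[1,1,1,1,1,1,1,1,1,1]}'
python3 - <<'E'
from fit import *
togo([.614,.2175,.058],97.45)
save('side','s9.png',(190,190,320,295),6)
E
```

```text
clock: 9.15
tool_pos: [0.558, 0.2108, 0.0602]
ee_rot: [0.474, 0.542, -0.52, -0.461]
contact_force: [25.0, 7.6, -28.4]
grip_width: 0.0131
t=9.15 pos [0.558  0.2108 0.0602] yaw 97.3 w 0.0131 F [ 25.0032   7.6415 -28.4286] q [ 0.2433  0.4308  1.7299  0.0026  0.9451 -1.4563]
shift [-0.0005  0.0042 -0.0563] turn -0.2
```

View pics/s9.png

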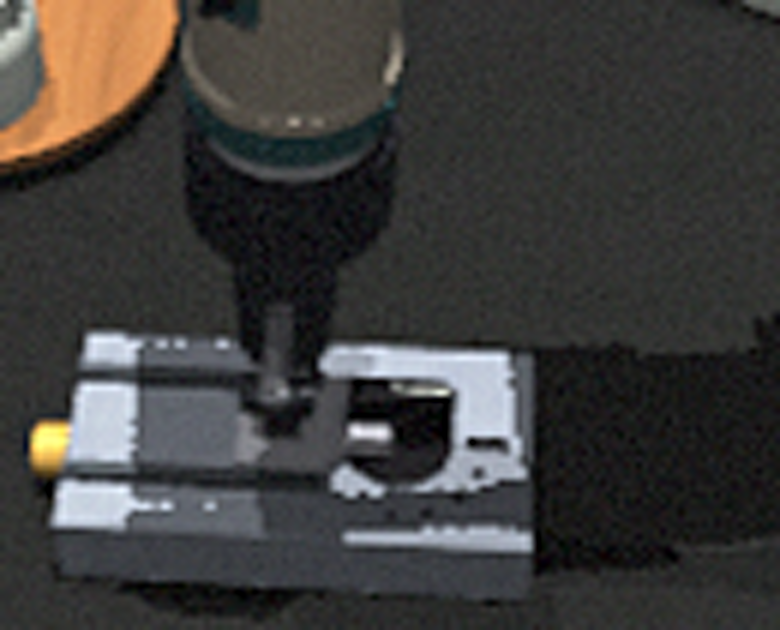

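```bash
python3 -m handwheel '{"xyz":[[0,0,0],[0,0,0],[0,0,0],[0,0,0],[0,-0.04,0],[0,-0.09,0],[0,-0.12,0],[0,-0.12,0]],"turn":[0,0,0,0,0,0,0,0],"gripper":[1,1,-0.2,-0.2,-0.2,-0.2,-0.2,-0.2]}'
python3 - <<'E'
from fit import *
togo([.614,.2175,.058],97.45)
save('side','s10.png',(190,235,290,295),8)
E
```

```text
clock: 10.2
tool_pos: [0.5553, 0.2093, 0.1837]
ee_rot: [0.475, 0.543, -0.518, -0.459]
contact_force: [-0.1, -0.0, -1.3]
grip_width: 0.0517
t=10.20 pos [0.5553 0.2093 0.1837] yaw 97.3 w 0.0517 F [-0.0772 -0.0455 -1.2527] q [ 0.2425  0.3109  1.5763  0.0014  1.2123 -1.4561]
shift [-0.0001  0.1281 -0.0539] turn -0.1
```

View pics/s10.png

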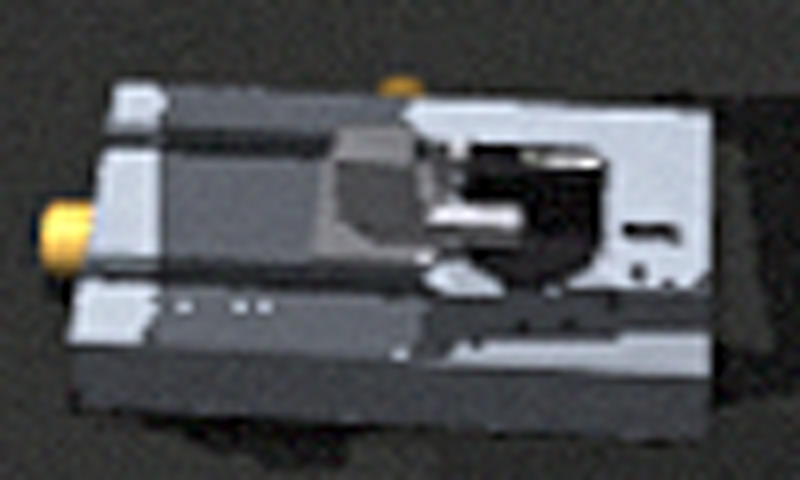

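Run:
```python
from fit import *
o=np.array([.4781,-.2186]);a=-.2845;Rm=np.array([[np.cos(a),-np.sin(a)],[np.sin(a),np.cos(a)]])
for n,L,off,f in(("top",[(262,120),(207,325)],(295,180),5),("side",[(180,163),(415,233)],(240,110),6)):
    for q in px(L,off,f): print(n,(onz(n,q,.100)[:2]-o)@Rm)
c=o+Rm@np.array([.042,0]);print(c)
s=arm.read_state(); print(R.from_quat(s['ee_rot']).as_matrix())
togo([*c,.2],73.7)
```

```text
top [0.0725 0.0018]
top [-0.0614 -0.0007]
side [0.0703 0.0009]
side [-0.0621  0.0011]
[ 0.5184 -0.2304]
[[-0.1271  0.0365 -0.9912]
 [ 0.9919  0.0105 -0.1268]
 [ 0.0058 -0.9993 -0.0375]]
t=10.25 pos [0.5541 0.2091 0.1816] yaw 97.3 w 0.0513 F [-0.6946 -0.8357  0.5659] q [ 0.2425  0.3127  1.5791  0.0015  1.2119 -1.4561]
shift [-0.4313 -0.0243  0.0904] turn 23.6
```

```bash
python3 -m handwheel '{"xyz":[[-0.062,-0.02,0.013],[-0.124,-0.024,0.026],[-0.186,-0.024,0.039],[-0.248,-0.024,0.052],[-0.31,-0.024,0.065],[-0.37,-0.024,0.078],[-0.431,-0.024,0.09],[-0.431,-0.024,0.09],[-0.431,-0.024,0.09],[-0.431,-0.024,0.09]],"turn":[3,6,9,12,15,18,21,23.6,23.6,23.6],"gripper":[-0.2,-0.2,-0.2,-0.2,-0.2,-0.2,-0.2,-0.2,-0.2,-0.2]}'
python3 - <<'E'
from fit import *
save('side','s11.png',(190,235,290,295),8)
save('top','t11.png',(185,165,230,240),8)
togo([.5184,-.2304,.2],73.7)
E
```

```text
clock: 11.5
tool_pos: [0.5184, -0.2283, 0.199]
ee_rot: [0.569, 0.437, -0.412, -0.561]
contact_force: [0.9, -0.2, 0.1]
grip_width: 0.0514
t=11.60 pos [ 0.5188 -0.2283  0.1995] yaw 73.9 w 0.0514 F [ 0.2079  0.5733 -0.3197] q [-0.5559  0.2681  1.5977  0.0301  1.2512 -1.8536]
shift [-0.0021 -0.0005 -0.0002] turn 0.2
```

View pics/s11.png

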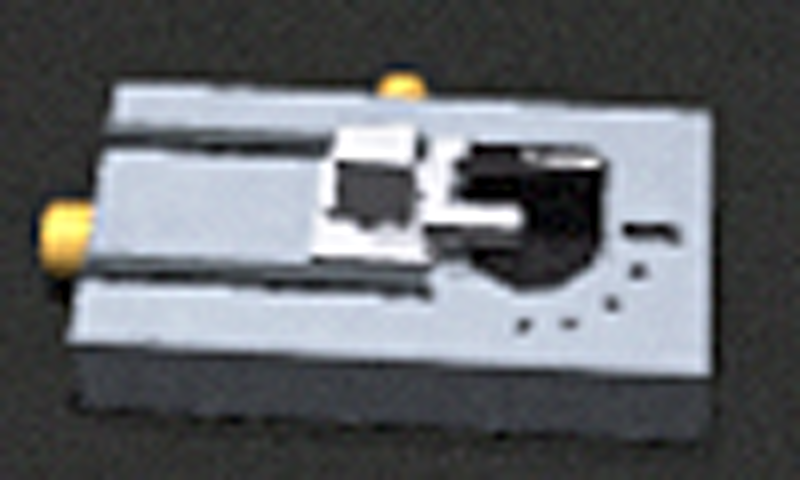

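View pics/t11.png

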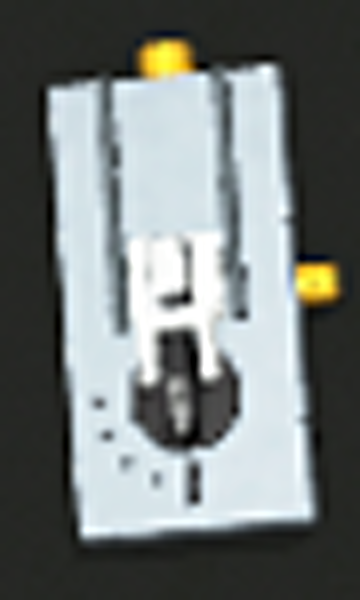

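Run:
```python
from fit import *
o=np.array([.4781,-.2186]);a=-.2845;Rm=np.array([[np.cos(a),-np.sin(a)],[np.sin(a),np.cos(a)]])
c=o+Rm@np.array([.030,.001]);print(c)
togo([*c,.076],73.7)
M=R.from_quat(arm.read_state()['ee_rot']).as_matrix()
D=np.eye(3);D[:2,:2]=Rm
print(D.T@M)
```

```text
[ 0.5072 -0.2261]
t=11.60 pos [ 0.5188 -0.2283  0.1995] yaw 73.9 w 0.0514 F [ 0.2079  0.5733 -0.3197] q [-0.5559  0.2681  1.5977  0.0301  1.2512 -1.8536]
shift [-0.0036  0.1231  0.0157] turn 0.2
[[-0.0027  0.0315 -0.9995]
 [ 0.9998  0.0209 -0.002 ]
 [ 0.0208 -0.9993 -0.0315]]
```

```bash
python3 -m handwheel '{"xyz":[[-0.003,0.02,0.015],[-0.003,0.05,0.015],[-0.003,0.08,0.015],[-0.003,0.1,0.015],[-0.003,0.113,0.015],[-0.003,0.123,0.015],[-0.003,0.123,0.015]],"turn":[0,0,0,0,0,0,0],"gripper":[-0.2,-0.2,-0.2,-0.2,-0.2,-0.2,-0.2]}'
python3 - <<'E'
from fit import *
save('side','s12.png',(230,90,370,205),5.5)
save('top','t12.png',(285,170,380,300),4.6)
togo([.5072,-.2261,.076],73.7)
E
```

```text
clock: 12.48
tool_pos: [0.5079, -0.2252, 0.0758]
ee_rot: [0.569, 0.437, -0.412, -0.561]
contact_force: [0.4, 0.2, 0.4]
grip_width: 0.0509
t=12.57 pos [ 0.5084 -0.2258  0.0767] yaw 73.9 w 0.0513 F [ 0.2228  0.9762 -0.8615] q [-0.562   0.3648  1.7951  0.0352  0.9563 -1.8708]
shift [-0.0006  0.0006  0.0011] turn 0.2
```

View pics/s12.png

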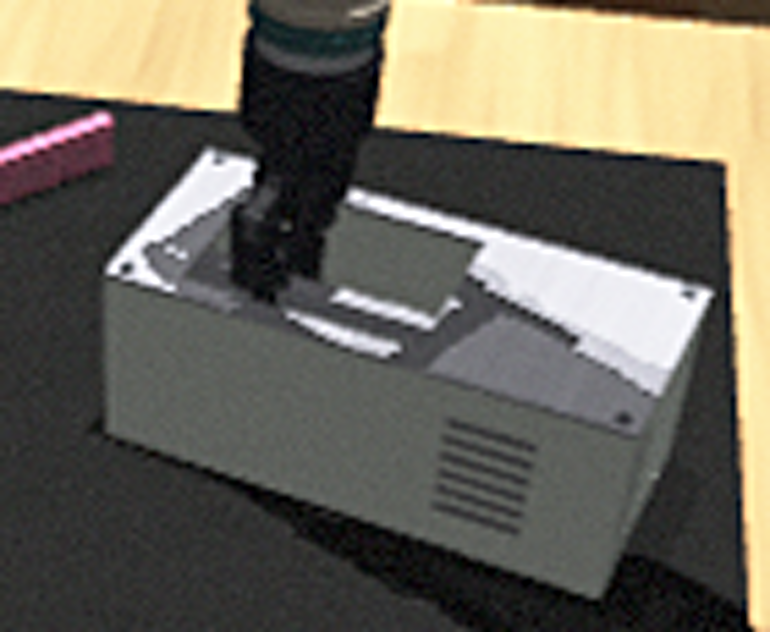

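View pics/t12.png

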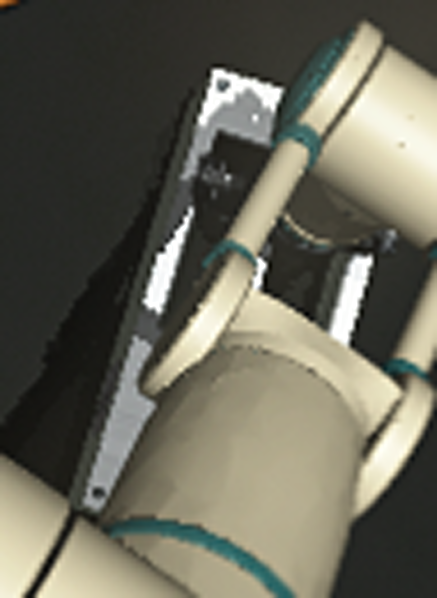

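Fingers are inside the opening astride the spine. Close.

```bash
python3 -m handwheel '{"xyz":[[0,0,0],[0,0,0],[0,0,0],[0,0,0],[0,0,0]],"turn":[0,0,0,0,0],"gripper":[1,1,1,1,1]}' 30
python3 - <<'E'
from fit import *
togo([.5072,-.2261,.076],73.7)
E
```

```text
clock: 13.2
tool_pos: [0.5087, -0.2261, 0.0772]
ee_rot: [0.57, 0.438, -0.412, -0.56]
contact_force: [0.2, 1.4, 5.7]
grip_width: 0.0116
t=13.20 pos [ 0.5087 -0.2261  0.0772] yaw 73.9 w 0.0116 F [0.2253 1.3951 5.747 ] q [-0.5621  0.3642  1.7944  0.0351  0.9566 -1.8707]
shift [-0.0005  0.0011  0.0015] turn 0.2
```

```bash
python3 -m handwheel '{"xyz":[[0,-0.002,0],[0,-0.003,0.008],[0,-0.003,0.016],[0,-0.003,0.024],[0,-0.003,0.03],[0,-0.003,0.034],[0,-0.003,0.034]],"turn":[0,0,0,0,0,0,0],"gripper":[1,1,1,1,1,1,1]}'
python3 - <<'E'
from fit import *
save('side','s13.png',(230,90,370,205),5.5)
togo([.5072,-.2261,.076],73.7)
E
```

```text
clock: 14.08
tool_pos: [0.4757, -0.2165, 0.0791]
ee_rot: [0.57, 0.437, -0.412, -0.56]
contact_force: [0.2, -0.2, -0.6]
grip_width: 0.0115
t=14.12 pos [ 0.4761 -0.2167  0.0792] yaw 73.9 w 0.0115 F [ 0.9397 -0.0515 -0.5934] q [-0.5808  0.3187  1.8642  0.0364  0.9323 -1.8908]
shift [-0.0004  0.0043 -0.0324] turn 0.2
```

View pics/s13.png

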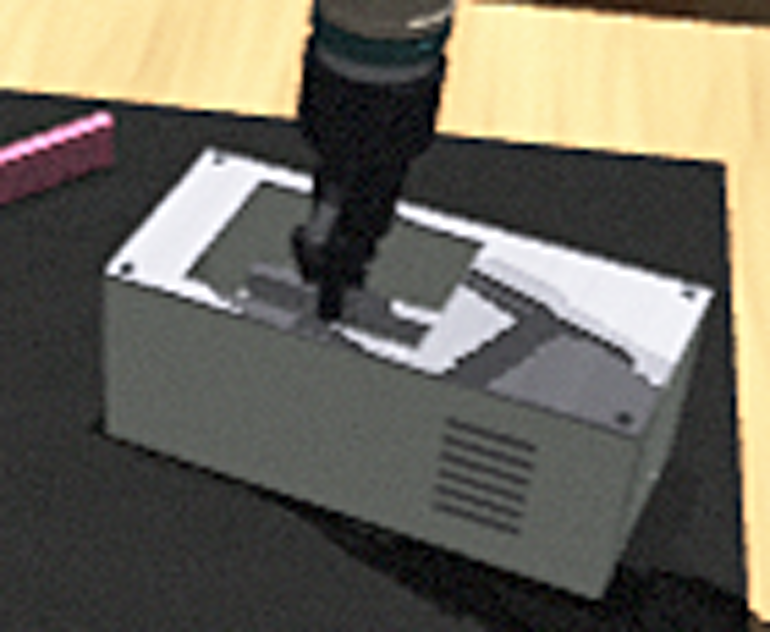

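Run:
```python
from fit import *
o=np.array([.4781,-.2186]);a=-.2845;Rm=np.array([[np.cos(a),-np.sin(a)],[np.sin(a),np.cos(a)]])
for q in px([(247,270),(250,275),(248,290)],(230,90),5.5): print((onz("side",q,.103)[:2]-o)@Rm)
print((arm.read_state()['tool_pos'][:2]-o)@Rm)
```

```text
[0.0506 0.007 ]
[0.0471 0.0106]
[0.0423 0.0241]
[-0.0025  0.0012]
```

```bash
python3 -m handwheel '{"xyz":[[0,-0.008,0],[0,-0.014,0],[0,-0.019,0],[0,-0.024,0],[0,-0.029,0],[0,-0.034,0],[0,-0.04,0],[0,-0.04,0]],"turn":[0,0,0,0,0,0,0,0],"gripper":[1,1,1,1,1,1,1,1]}' 25
python3 - <<'E'
from fit import *
save('side','s14.png',(230,70,370,205),5)
togo([.5072,-.2261,.076],73.7)
E
```

```text
clock: 15.12
tool_pos: [0.4745, -0.2171, 0.1196]
ee_rot: [0.571, 0.438, -0.412, -0.56]
contact_force: [-0.5, 0.1, -2.6]
grip_width: 0.0112
t=15.18 pos [ 0.4746 -0.2172  0.1195] yaw 73.9 w 0.0113 F [ 0.8768  0.1898 -1.6132] q [-0.5832  0.2716  1.8133  0.0341  1.03   -1.8889]
shift [-0.0004  0.0446 -0.0323] turn 0.2
```

View pics/s14.png

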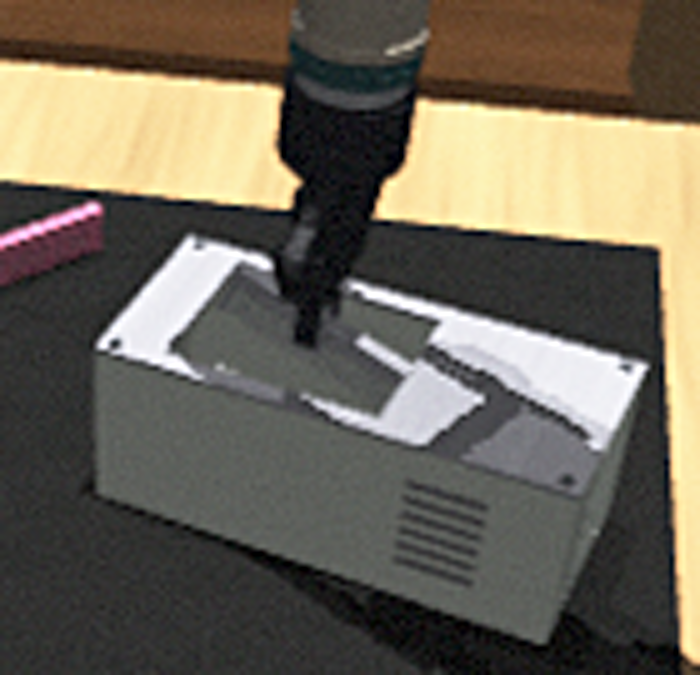

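```bash
python3 -m handwheel '{"xyz":[[0,-0.005,0],[0,-0.01,0],[0,-0.015,0],[0,-0.02,0],[0,-0.025,0],[0,-0.028,0],[0,-0.028,0]],"turn":[0,0,0,0,0,0,0],"gripper":[1,1,1,1,1,1,1]}'
python3 - <<'E'
from fit import *
save('side','s15.png',(230,70,370,205),5)
togo([.5072,-.2261,.076],73.7)
E
```

```text
clock: 16.05
tool_pos: [0.4741, -0.2177, 0.1481]
ee_rot: [0.571, 0.438, -0.411, -0.559]
contact_force: [1.6, -0.5, -1.7]
grip_width: 0.0111
t=16.10 pos [ 0.4741 -0.2178  0.148 ] yaw 73.9 w 0.0114 F [ 0.7176 -0.6744 -1.7234] q [-0.5848  0.2424  1.7738  0.033   1.0972 -1.888 ]
shift [-0.0002  0.0732 -0.0315] turn 0.2
```

View pics/s15.png

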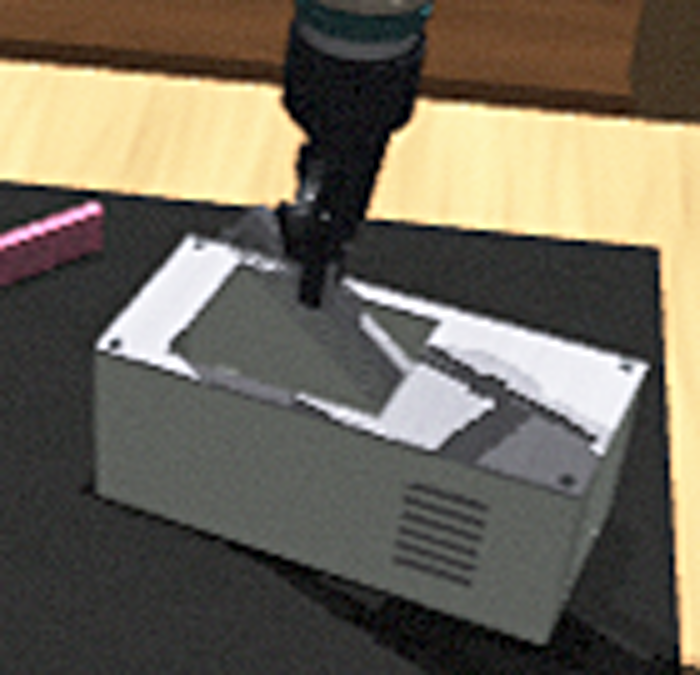

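```bash
python3 -m handwheel '{"xyz":[[0,-0.006,-0.008],[0,-0.013,-0.017],[0,-0.02,-0.026],[0,-0.027,-0.035],[0,-0.033,-0.043],[0,-0.033,-0.043]],"turn":[0,0,0,0,0,0],"gripper":[1,1,1,1,1,1]}'
python3 - <<'E'
from fit import *
save('side','s16.png',(230,70,370,205),5)
togo([.5072,-.2261,.076],73.7)
E
```

```text
clock: 16.85
tool_pos: [0.5153, -0.2306, 0.1833]
ee_rot: [0.572, 0.438, -0.411, -0.558]
contact_force: [1.6, 0.3, -1.5]
grip_width: 0.0113
t=16.90 pos [ 0.5147 -0.2304  0.1829] yaw 73.9 w 0.0112 F [ 2.4106 -0.5402 -1.2953] q [-0.563   0.2727  1.6347  0.0309  1.2038 -1.8623]
shift [-0.0001  0.1066  0.0124] turn 0.2
```

View pics/s16.png

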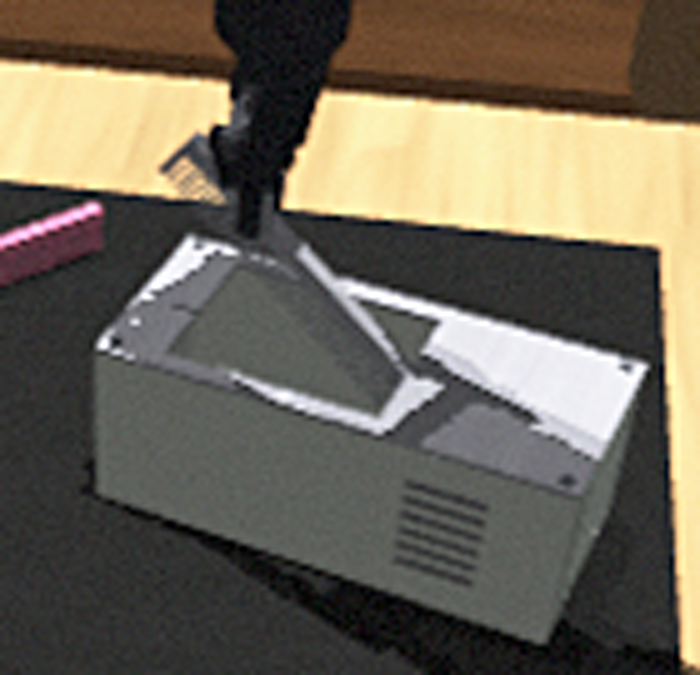

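```bash
python3 -m handwheel '{"xyz":[[0,-0.007,-0.009],[0,-0.014,-0.018],[0,-0.021,-0.028],[0,-0.029,-0.038],[0,-0.036,-0.048],[0,-0.038,-0.05]],"turn":[0,0,0,0,0,0],"gripper":[1,1,1,1,1,1]}'
python3 - <<'E'
from fit import *
save('side','s17.png',(210,40,370,205),4)
togo([.5072,-.2261,.076],73.7)
E
```

```text
clock: 17.65
tool_pos: [0.5622, -0.245, 0.2235]
ee_rot: [0.572, 0.438, -0.411, -0.558]
contact_force: [0.0, 0.3, -1.6]
grip_width: 0.0113
t=17.70 pos [ 0.5619 -0.2449  0.2233] yaw 73.9 w 0.0114 F [ 0.1268  0.2681 -0.062 ] q [-0.5413  0.3183  1.4639  0.029   1.3275 -1.8368]
shift [0.0001 0.145  0.0634] turn 0.2
```

View pics/s17.png

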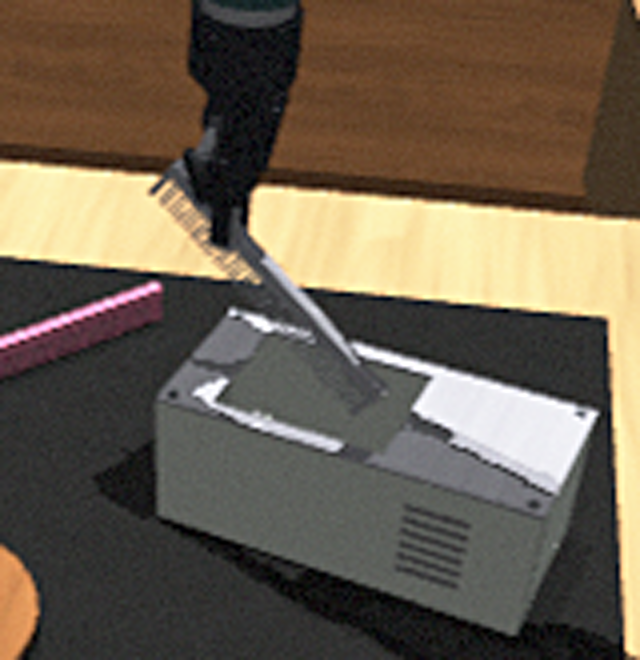

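```bash
python3 -m handwheel '{"xyz":[[0,-0.012,0],[0,-0.025,0],[0,-0.038,0],[0,-0.05,0.005],[0,-0.06,0.012],[0,-0.065,0.02],[0,-0.065,0.025],[0,-0.065,0.025],[0,-0.065,0.025],[0,-0.065,0.025],[0,-0.065,0.025]],"turn":[0,0,0,0,0,0,0,0,0,0,0],"gripper":[1,1,1,1,1,1,1,1,1,1,1]}' 40
python3 - <<'E'
from fit import *
i=save('side','s18.png',(200,20,370,205),4); j=save('top','t18.png')
cv2.imwrite("pics/reg18.png",np.hstack([cv2.resize(i[235:295,190:290],None,fx=5,fy=5,interpolation=2),cv2.resize(j[178:238,185:230],None,fx=5,fy=5,interpolation=2)]))
togo([.5072,-.2261,.076],73.7)
print(arm.place_of('side','comb_tip')[:1],arm.place_of('side','comb_tail')[:2])
E
```

```text
clock: 19.08
tool_pos: [0.5353, -0.2385, 0.287]
ee_rot: [0.572, 0.438, -0.411, -0.559]
contact_force: [-0.1, 0.1, -0.5]
grip_width: 0.0108
t=19.18 pos [ 0.5353 -0.2384  0.2871] yaw 73.9 w 0.0111 F [-0.8906 -0.4562 -0.3667] q [-0.5557  0.2481  1.4077  0.0288  1.4545 -1.8476]
shift [0.     0.2098 0.0384] turn 0.2
[{'position': [254.3, 68.7], 'score': 0.91}] [{'position': [248.1, 116.1], 'score': 0.76}, {'position': [308.0, 128.5], 'score': 0.72}]
```

View pics/s18.png

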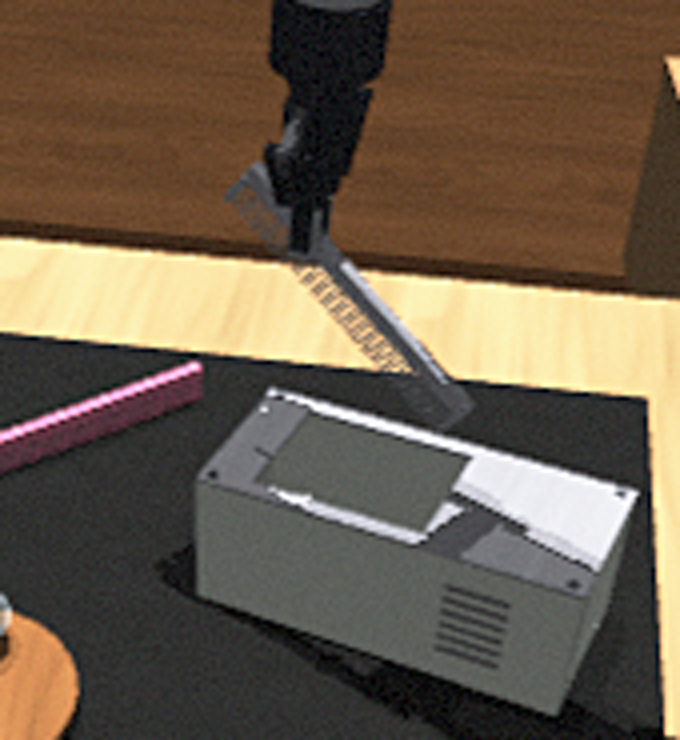

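View pics/t18.png

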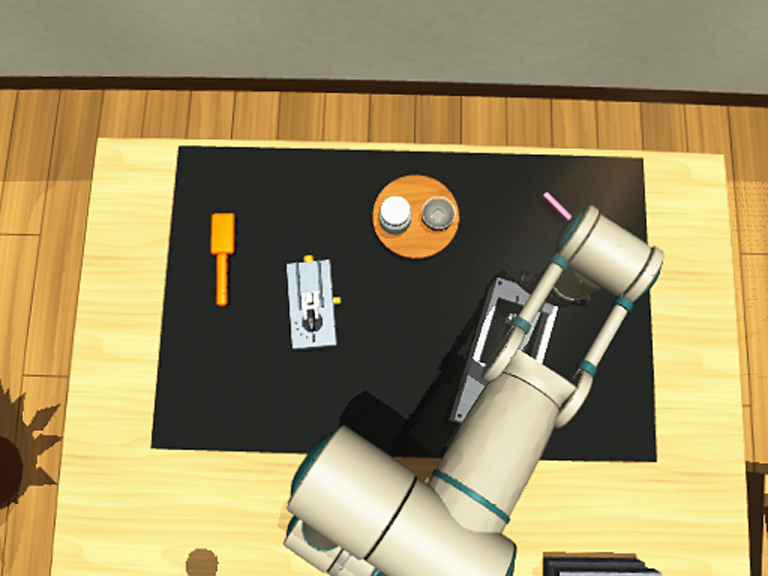

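View pics/reg18.png

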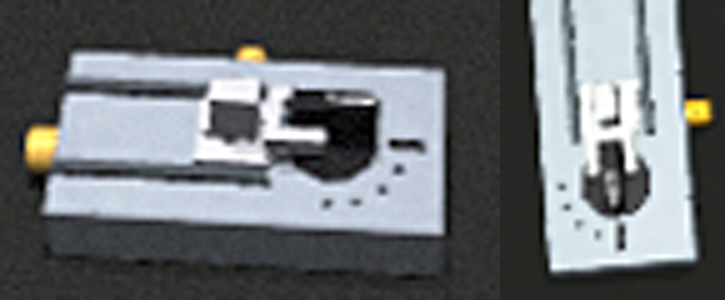

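Run:
```python
from fit import *
o=np.array([.4781,-.2186]);a=-.2845;n=np.array([-np.sin(a),np.cos(a),0])
tcp=arm.read_state()['tool_pos']
for nm,q in (("tail low",(310.5,126.5)),("tail net",(308,128.5)),("tail top",(200+470/4,20+405/4)),("tip net",(254.3,68.7))):
    p,r=ray("side",q); t=n@(tcp-p)/(n@r); X=p+r*t; print(nm,X,"dryer x",(X[:2]-o)@[np.cos(a),np.sin(a)])
for t in("tub","dish","brush"):
    print(t,[ (c,arm.place_of(c,t)[0]['position']) for c in("side","top")])
s=arm.read_state();print(s['qvel'],s['grip_width'])
```

```text
tail low [ 0.4225 -0.2055  0.1757] dryer x -0.0570516418006028
tail net [ 0.4289 -0.2073  0.1666] dryer x -0.05036861679685275
tail top [ 0.4049 -0.2003  0.1994] dryer x -0.07537040928975323
tip net [ 0.6008 -0.2576  0.3128] dryer x 0.12871718039449936
tub [('side', [187.2, 207.6]), ('top', [264.0, 146.1])]
dish [('side', [189.2, 183.5]), ('top', [291.5, 146.9])]
brush [('side', [174.6, 344.3]), ('top', [147.1, 173.3])]
[-0.0011 -0.0008  0.0008  0.0007 -0.001   0.0018] 0.011139213844763563
```

```bash
python3 -m handwheel '{"xyz":[[0,0,0.007],[0,0,0.014],[0,0,0.022],[0,0,0.024],[0,0,0.024],[0,0,0.024],[0,0,0.024]],"turn":[0,0,0,0,0,0,0],"gripper":[1,1,1,1,1,1,1]}'
python3 - <<'E'
from fit import *
save('side','s19.png',(160,20,370,300),2.5)
s=arm.read_state();print(s['clock'],s['qvel'],s['grip_width'],s['tool_pos'])
E
```

```text
clock: 20.45
tool_pos: [0.5124, -0.2318, 0.2863]
ee_rot: [0.572, 0.438, -0.411, -0.558]
contact_force: [0.2, -1.1, -0.2]
grip_width: 0.0112
20.5 [-0.0009  0.0006  0.0002  0.0009 -0.0011  0.0012] 0.011231267138596925 [ 0.5123 -0.2318  0.2863]
```

View pics/s19.png

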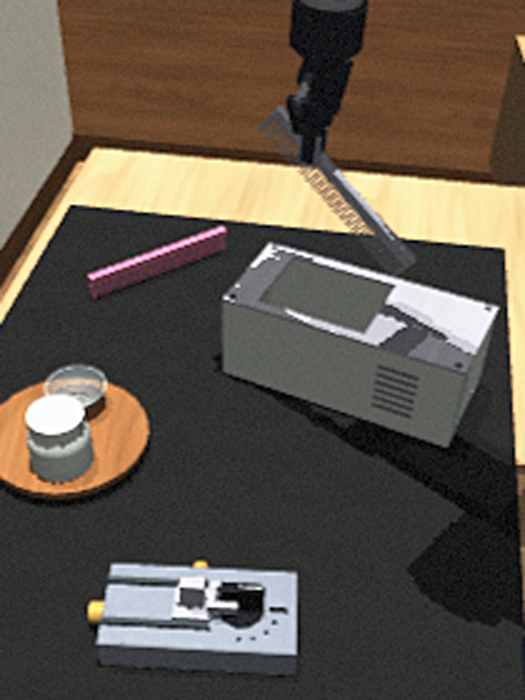

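```bash
python3 -c "
from station import arm
print(arm.close_job())"
```

```text
the job is handed in; nothing more can be done
None
```

The whole job is done and handed in at about 20.5 s of the 64 s allowed. The one thing I could not confirm outright is that the lock is fully home.

- **Knob:** I turned it about 49° and its white line now points at the idle mark. The tool's final heading was within about half a degree of the measured regulator axis.
- **Lock:** I pushed it until it stopped dead under about 25 N, against its own friction of about 1.5 N. It travelled about 57 mm, not the full 65 mm. I take this to be the end stop, with the lock having started about 8 mm along. The foot lines up with the ends of its rails, the fork straddles the bar, and its crosspiece is right at the bar's end. I had no direct reading of the lock's position, and I did not push it a second time.
- **Comb:** I shifted it about 33 mm, tilted it against the edge of the lid and drew it out on the slant. It is held still at a grip opening of 11 mm. Its lowest corner is at about 0.17 m, some 5 cm above the lid.
- **Bystanders:** The tub, dish, brush and pink look-alike appear unmoved in the last pictures. The network's brush and dish positions differed by 3–5 px from the start; in the pictures themselves neither had moved.

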